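# Hold a freshly lacquered housing in the corner of the inspection nest

### The arm

A 6-joint arm with a two-finger parallel gripper is mounted at the origin on a cart in front of the work surface, level with it; the furniture and walls round the work are solid. World frame = base frame: x ahead of the robot, y to its left, z up, the work surface at z = 0. Lengths are in mm, angles in degrees, forces in N, time in s.
With the tool pointing down it reaches from about 350 to 850 mm from the base axis. Payload 8.1 kg.
Tool frame: the origin (TCP) lies midway between the tips of the shut fingers; the grasp point (between the pads) lies 19 mm behind it; z points along the fingers, y is the direction in which the jaws open and shut (so a half turn about z gives the same grasp; the last joint's range is limited). The gripper opens to 85 mm and grips with 20 to 120 N. Pads are 22 mm wide; open, the fingers measure 114 mm over their backs; the gripper's body (76 mm by 85 mm) begins 54 mm behind the grasp point. The pads swing forward as they close: fully open they stand 13 mm farther back than shut.
Start: joints at [66.555, 7.471, 85.268, -0, 87.261, -4.893], TCP at [190.881, 568.832, 203.892] pointing down, gripper open.
Joint ranges: [-169.43, 169.43], [-51.17, 129.36], [1.28, 143.12], [-76.62, 256.62], [0, 156.53], [-152.29, 152.29]. Speed limits (degrees/s): [136.94, 136.94, 159.86, 180, 180, 180].

### API

Orientations are given as [roll, pitch, yaw] about the fixed x, y, z axes, in that order (R = Rz(yaw) Ry(pitch) Rx(roll)).
In Python, from bench import r gives the robot as it stands.
- The arm moves only by the tool carry_out, never from a script. Its argument "increments" is a list of rows, each a list of 3 entries, a list of its own where there are three numbers: the shift along the tool's x, y, z in m, then the turn, a rotation vector about the tool's x, y, z in rad, then the closure, from 0 (fully open) to 1 (shut). A call has 1 to 12 rows; each row shifts and turns the pose as measured when the row begins, along the tool's axes as they then stand; what a row does not reach is not made up. A row lasts 1/10 s, in which the tool goes at most 50 mm and 8.59 degrees, less where a joint would pass 70% of its speed; a pose out of reach is approached as far as the arm can. A call with a gripper value outside its range is refused whole. The fingers move at their own pace and stop on an object; "newtons" is the grip in N (left out, the last holds). Time passes only in rows, so rows that do not move let the fingers close. It gives the time, the measured TCP pose, the force and the opening at its end, in the units of the state.
- r.sense(): the state, without advancing time (a new reading comes with each control period).
- r.snapshot(name): name is "scene" or "side" or "wrist"; returns a dict with "image" (384x512x3 uint8, blue, green, red), "vertical_fov" (degrees; the focal length in pixels is half the picture's height over the tangent of half this angle, whatever the lens; pixels are square), "cx", "cy" (the principal point, pixels), "k1" (the pictures are not rectified: a ray, as slopes to the right and down, at radius r is drawn at 1 + k1 r^2 times it, then the intrinsics apply), "rvec" (rotation vector, rad) and "tvec" (3), from world to camera coordinates, as OpenCV has them. Camera axes: x right, y down, z forward; pixel columns grow to the right and rows downward; lengths in mm; the calibration is good to about 2 mm. A picture is of the moment at which its call begins. There is no depth.
- r.hand_in(): hands the job in, once; it reports no verdict.
The state is a dict: "time": time; "joint_pos": joint angles; "qd": joint speeds; "joint_efforts": joint torques, N m; "tool_pos": TCP position; "tcp_rot": TCP orientation; "ft_force": force on the tool from outside, world axes, zero at the start; "wrist_torque": the same for the moment, N m; "finger_gap": finger opening in mm.
Only numpy, scipy, OpenCV 4.12 (cv2) and the standard library are available. Lean on these libraries where they do the work, as an engineer would, in place of code of your own. Each camera call takes 0.05 s, during which the arm holds its last target.

### The job

Lift the red housing up and off the post of its drying stand and set it upright, flat on the floor of the dark inspection nest, in the corner between the two aluminium stops, its long side along the long fence. The nest has no clamp, so slide the housing firmly home, without slamming it, against both stops at once and finish while still holding it there with the gripper, pressing on both. Leave the other things on the bench where they lie.

Things in the scene. Friction and masses are not known exactly. Their poses are not given: they have to be found in the camera images.
- housing: loose red block, 60 mm along its x, 40 along its y, 52 high, 0.18-0.35 kg, with an upright 18 mm bore through the middle. Origin: centre of its underside, z up. Starts threaded on the stand's post, resting on the collar. A half turn about z makes no difference. Grasp it across its 40 mm width with the fingertips more than 16 mm above its underside, to clear the nest's stops
- stand: fixed grey drying stand: foot 76 mm across; collar 32 mm across, its top 60 mm above the bench, carries the housing; above it an upright steel post 12 mm thick with tapered tip, ending 118 mm above the bench (6 mm above the housing's top). Origin: centre of its underside, on the post's axis. The housing must rise 58 mm to come free
- nest: fixed dark steel base plate of the inspection nest, 150 mm along its x, 130 mm along its y, 10 mm thick. Origin: centre of its underside on the bench, z up. Its flat top is the nest's floor; floor and stops are polished and slippery (friction about 0.2); the two aluminium stops stand on it and meet at nest_corner. Left of it, at the bench's left edge, rise the rack's post and shelf: an arm that starts at the left must draw in before it swings over
- nest_corner (a point): the inner corner at floor level, where the planes of the fence's and end stop's faces meet; axes as the nest's. It lies at x = +50, y = +40, z = +10 mm in the nest's frame. The housing fully home has its origin at x = -30, y = -20, z = 0 mm here and its long x axis along the nest's x
- side_fence: long rigid aluminium fence, fixed on the nest: 105 mm along the nest's x, 14 thick, 16 high above the floor. Its contact face looks to nest -y and lies at nest y = +40 mm, from x = -65 to +40 mm. Origin: on that face at floor level, at nest x = -10 mm. The housing is pressed to it along nest +y
- end_stop: short rigid aluminium stop, fixed on the nest: 70 mm along the nest's y, 14 thick, 16 high above the floor. Its contact face looks to nest -x and lies at nest x = +50 mm, from y = -38.5 to +31.5 mm. Origin: on that face at floor level, at nest y = 0. The housing is pressed to it along nest +x
- loupe: black round loupe, 36 mm wide, 22 mm high, loose bystander; origin at the centre of its underside
- tape_amber: amber roll of tape lying flat, 68 mm wide, 18 mm high, loose bystander; origin at the centre of its underside
- hex_keys: red hex-key set, 26x90x21 mm, loose bystander; origin at the centre of its underside
- gauge_weight: brass-coloured knobbed weight, 33 mm wide, 46 mm high, loose bystander; origin at the centre of its underside
- vial: brown vial with black cap, standing, 21 mm wide, 49 mm high, loose bystander; origin at the centre of its underside
There are look-alikes about, which are no part of the job. There is more than one size of the housing; the one meant has the size given above.

How it is judged (in metres and radians):
On the way:
1. the gripper has lifted the housing up and clear of the post, its underside at least 59 mm above the collar (z of housing in the frame of stand above 0.119 m and contact force between the fingers and housing above 1 N), for 0.1 s.
At the end, for the whole second after the job is handed in: The housing stands upright on the nest's floor (within 3 mm), long side along the fence (within 0.05 rad), its origin within 3 mm of fully home, at rest, pressed on the fence and on the end stop with more than 2 N each, the fingers still holding it (more than 1 N) (x of housing in the frame of nest_corner between -0.033 and -0.027 m and y of housing in the frame of nest_corner between -0.023 and -0.017 m and z of housing in the frame of nest_corner between -0.002 and 0.003 m and angle between the x axis of housing and the x axis of nest, either way round below 0.05 rad and angle between housing's own z axis and vertical below 0.05 rad and contact force between housing and side_fence above 2 N and contact force between housing and end_stop above 2 N and contact force between the fingers and housing above 1 N and linear speed of housing below 0.02 m/s); the arm keeps its last pose, push and grip.
It fails at once if a bystander was moved more than 25 mm from where it lay (distance of any of loupe, tape_amber, hex_keys, gauge_weight, vial from where it was at the start of the episode above 0.025 m).
It fails at once if the housing was slammed or crushed against a stop (more than 80 N) (contact force between housing and side_fence above 80 N or contact force between housing and end_stop above 80 N).
It also fails if it takes over 46 s, if anything falls off the work surface, if the arm or the gripper's body presses on something with over 40 N, if the wrist force passes 120 N, or if a joint passes its speed limit or range.

## Working session

There is one attempt and no reset: what is moved stays moved. The work goes in short steps, Python scripts to look and compute and a tool call to move; the robot and the scene stay as the last step left them, time stands still between calls to the robot, and variables do not carry over. Pictures are saved under pics/ and viewed, and the job is handed in when it is done.

Besides the shell and the picture viewer there is one more tool, called by a JSON object that holds its "fn" and its "kwargs", one argument or row to a line. carry_out: Moves the arm, as the interface text tells. Its arguments: {"type":"object","properties":{"increments":{"type":"array"},"newtons":{"type":"number"}},"required":["increments"]}

```bash
ls; mkdir -p pics; python3 - <<'E'
from bench import r
import cv2
print(r.sense())
for n in("scene","side","wrist"):
    s=r.snapshot(n); cv2.imwrite(f"pics/{n}0.png",s["image"]); print(n,{k:v for k,v in s.items() if k!="image"})
E
```

```text
pics
{'time': 0.0, 'joint_pos': array([ 6.65547158e+01,  7.51563896e+00,  8.53308341e+01,  5.83482656e-04,
        8.72614995e+01, -4.89191658e+00]), 'qd': array([-0.00456301, -0.03586149,  0.13051774,  0.05451764,  0.09293412,
        0.03154212]), 'joint_efforts': array([-3.00044303e-04, -5.69416416e+01, -5.00536680e+01, -4.98537102e-04,
        1.54591666e-02, -7.62742206e-05]), 'tool_pos': array([190.63169192, 568.26461073, 202.82404876]), 'tcp_rot': array([-1.79892470e+02, -9.78814704e-03,  1.61446595e+02]), 'ft_force': array([ 0.06991325, -0.20055333, -0.2429804 ]), 'wrist_torque': array([-0.05438862, -0.02125873, -0.0296016 ]), 'finger_gap': 85.63204733415553}
scene {'vertical_fov': 48.125115183578934, 'cx': 260.6932116869914, 'cy': 190.75701378944606, 'k1': -0.11513565822188374, 'rvec': array([ 2.00388762, -0.61273416,  0.32438346]), 'tvec': array([-571.49413851,  122.19795081, 1119.3828553 ])}
side {'vertical_fov': 54.63823169086424, 'cx': 255.72825164223656, 'cy': 192.33947898193222, 'k1': -0.05150716255800532, 'rvec': array([ 2.15237887, -0.29985679,  0.15198867]), 'tvec': array([-592.92501101,  -12.71753659,  975.68037907])}
wrist {'vertical_fov': 68.38816744519752, 'cx': 254.64176197123868, 'cy': 190.42277170523658, 'k1': 0.007232795187725401, 'rvec': array([-2.36577945, -1.70126876, -0.22727522]), 'tvec': array([-599.30620727,  -33.67880184,  378.20482393])}
```

View pics/scene0.png

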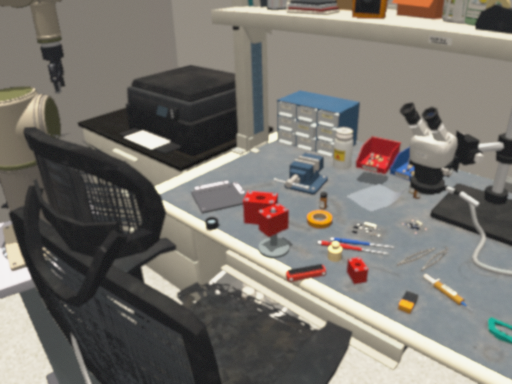

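View pics/side0.png

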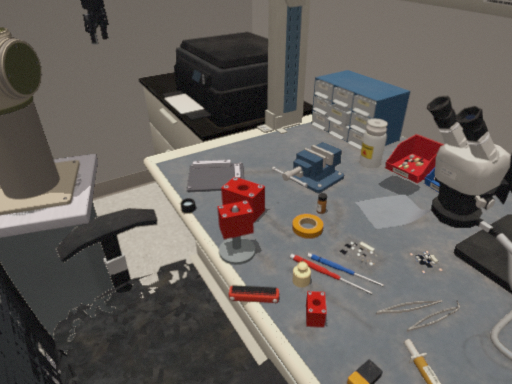

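View pics/wrist0.png

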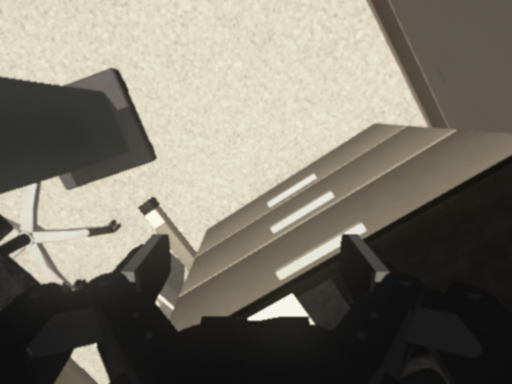

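```bash
python3 - <<'E'
import cv2
a=cv2.imread("pics/side0.png")[140:340,150:350]; cv2.imwrite("pics/side0z.png",cv2.resize(a,(600,600),interpolation=cv2.INTER_CUBIC)[:600])
b=cv2.imread("pics/scene0.png")[160:300,170:370]; cv2.imwrite("pics/scene0z.png",cv2.resize(b,(800,560),interpolation=cv2.INTER_CUBIC))
E
```

```text
(no output)
```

View pics/side0z.png

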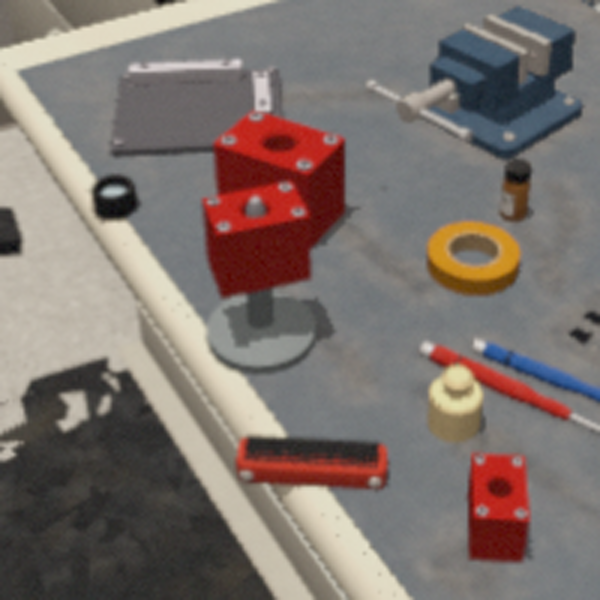

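View pics/scene0z.png

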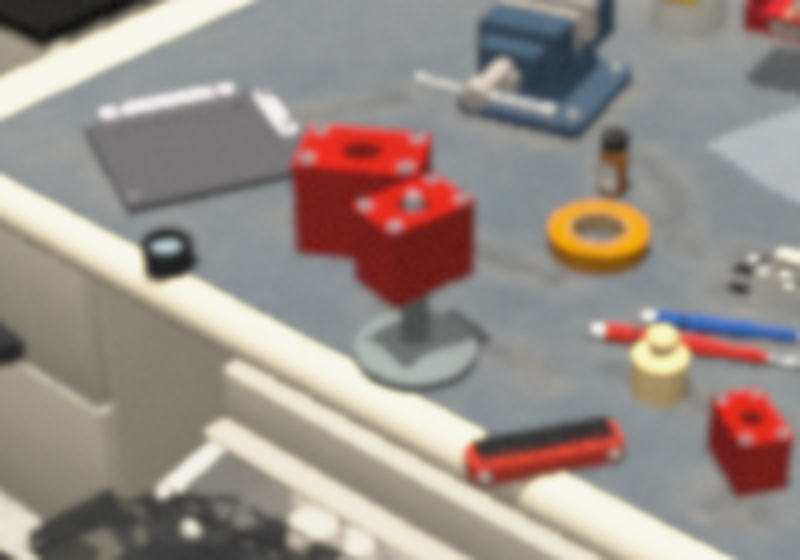

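```bash
cat > h.py <<'E'
import numpy as np, cv2
from bench import r
def cam(s):
    f=s["image"].shape[0]/2/np.tan(np.radians(s["vertical_fov"]/2))
    R=cv2.Rodrigues(np.array(s["rvec"]))[0]; t=np.array(s["tvec"])
    return f,s["cx"],s["cy"],s["k1"],R,t
def ray(s,u,v):
    f,cx,cy,k,R,t=cam(s); K=np.array([[f,0,cx],[0,f,cy],[0,0,1]])
    p=cv2.undistortPoints(np.array([[[u,v]]],float),K,np.array([k,0,0,0,0]))[0,0]
    return -R.T@t, R.T@np.array([p[0],p[1],1])
def onz(s,u,v,z):
    o,d=ray(s,u,v); return o+d*(z-o[2])/d[2]
def tri(a,b):
    (o1,d1),(o2,d2)=ray(*a),ray(*b)
    A=np.stack([d1,-d2],1); x=np.linalg.lstsq(A,o2-o1,rcond=None)[0]
    p,q=o1+d1*x[0],o2+d2*x[1]; return (p+q)/2,np.linalg.norm(p-q)
def proj(s,P):
    f,cx,cy,k,R,t=cam(s); K=np.array([[f,0,cx],[0,f,cy],[0,0,1]])
    return cv2.projectPoints(np.array(P,float).reshape(-1,1,3),np.array(s["rvec"]),np.array(s["tvec"]),K,np.array([k,0,0,0,0.]))[0].reshape(-1,2)
E
python3 - <<'E'
from h import *
np.set_printoptions(precision=1,suppress=True)
a=r.snapshot("side");b=r.snapshot("scene")
S=lambda u,v:(a,150+u/3-1/3,140+v/3-1/3); C=lambda u,v:(b,170+u/4-.375,160+v/4-.375)
for n,s,c,z in [("tip",(256,195),(414,190),118),("hL",(203,203),(354,203),112),("hB",(287,181),(437,175),112),("hR",(309,215),(474,207),112),("hF",(215,235),(392,237),112),
 ("nestFL",(112,152),(130,210),10),("nestBL",(128,64),(86,128),10),("fenceL",(128,64),(100,108),26),("fenceR",(242,62),(236,86),26),("endB",(268,70),(255,92),26),("endF",(262,110),(290,137),26),
 ("loupe",(115,180),(167,238),22),("gaugeTop",(459,370),(661,328),46),("foot",(262,331),(418,347),5),
 ("bigL",(213,143),(293,162),72),("bigB",(255,112),(305,123),72),("bigR",(345,140),(432,135),72),("bigF",(300,178),(410,175),72)]:
    p,e=tri(S(*s),C(*c)); print(n,p,round(e,1),onz(*S(*s),z),onz(*C(*c),z))
E
```

```text
tip [ 466.8 -388.4  121.2] 2.2 [ 467.9 -382.3  118. ] [ 468.9 -385.9  118. ]
hL [ 434.6 -375.7  115.2] 2.2 [ 435.  -373.3  112. ] [ 438.  -369.4  112. ]
hB [ 489.6 -378.5  119.6] 4.1 [ 492.6 -364.7  112. ] [ 495.3 -371.6  112. ]
hR [ 497.3 -404.3  108.5] 5.6 [ 496.8 -404.2  112. ] [ 491.9 -413.4  112. ]
hF [ 435.5 -411.7  113.3] 2.8 [ 435.9 -407.8  112. ] [ 435.7 -412.3  112. ]
nestFL [ 394.2 -143.9    9.3] 1.9 [ 394.2 -143.2   10. ] [ 393.2 -146.7   10. ]
nestBL [427.2   3.    3.3] 13.1 [427.6   4.4  10. ] [418.2 -21.4  10. ]
fenceL [424.3 -38.3  33.2] 0.9 [425.4 -24.4  26. ] [429.1 -26.6  26. ]
fenceR [525.7 -63.5  31.8] 2.7 [528.2 -50.6  26. ] [529.7 -56.2  26. ]
endB [555.6 -37.8   5.4] 1.1 [547.9 -71.9  26. ] [536.7 -73.3  26. ]
endF [ 526.2 -140.7   24.3] 5.4 [ 526.5 -138.3   26. ] [ 522.6 -148.3   26. ]
loupe [ 390.3 -208.7   23.5] 4.8 [ 390.6 -202.4   22. ] [ 390.  -210.8   22. ]
gaugeTop [ 566.6 -495.6   44.1] 1.2 [ 565.8 -496.6   46. ] [ 564.4 -498.4   46. ]
foot [ 465.6 -392.9   11. ] 0.1 [ 466.9 -386.6    5. ] [ 470.2 -386.     5. ]
bigL [ 463.  -255.9   77.5] 1.1 [ 464.4 -246.6   72. ] [ 467.2 -248.8   72. ]
bigB [ 508.  -196.6   63.1] 1.9 [ 504.9 -212.3   72. ] [ 500.8 -208.7   72. ]
bigR [ 560.8 -272.4   72.7] 1.2 [ 561.3 -270.4   72. ] [ 561.  -272.4   72. ]
bigF [ 513.9 -315.7   77.7] 1.3 [ 515.7 -309.    72. ] [ 519.7 -306.7   72. ]
```

```bash
python3 - <<'E'
from h import *
np.set_printoptions(precision=1,suppress=True)
a=r.snapshot("side");b=r.snapshot("scene")
print("post base", onz(a,268,127,0),onz(a,305,122,0),onz(b,243,148,0),onz(b,270,140,0))
print("benchcorner",onz(a,147,160,0),onz(b,160,193,0))
# shelf left front end, in scene at (213,12),(213,20); assume vertical above x of post
for z in (300,350,400,450,500): print(z,onz(b,213,14,z),onz(b,500,48,z))
print(proj(b,[[190,568,200],[350,0,300],[0,0,0],[0,0,300]]))
c=b["image"][:160,150:400]; cv2.imwrite("pics/rack.png",cv2.resize(c,(750,480)))
E
```

```text
post base [713. 188.   0.] [852.  192.2   0. ] [726.1 187.2   0. ] [850.3 191.2   0. ]
benchcorner [300.3  66.7   0. ] [342.3  44.6   0. ]
300 [1406.8 1693.8  300. ] [1811.9 -135.   300. ]
350 [1196.5 1280.1  350. ] [1541.3 -277.   350. ]
400 [986.1 866.4 400. ] [1270.8 -418.9  400. ]
450 [775.8 452.7 450. ] [1000.3 -560.9  450. ]
500 [565.5  39.  500. ] [ 729.8 -702.9  500. ]
[[ 62.6 100.6]
 [153.7 101.2]
 [ 48.1 236.2]
 [ 15.8 131.7]]
```

View pics/rack.png

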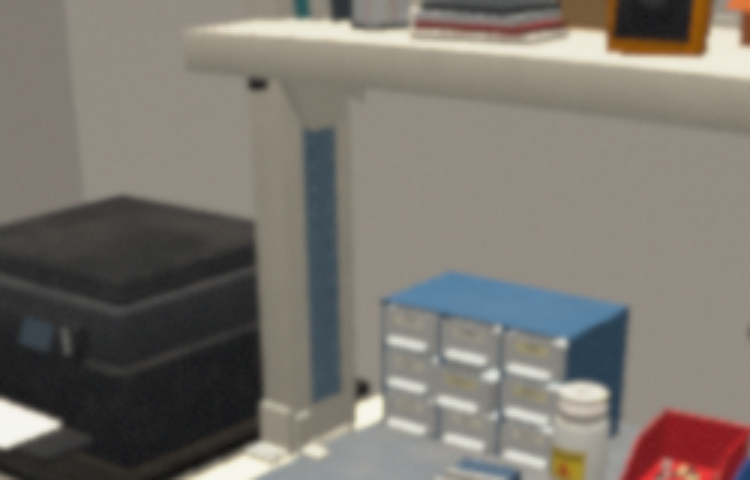

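```bash
python3 - <<'E'
from h import *
np.set_printoptions(precision=1,suppress=True)
for n in("scene","side","wrist"):
    s=r.snapshot(n); R=cam(s)[4]; print(n,-R.T@cam(s)[5],R[2])
a=r.snapshot("side"); print(onz(a,105,215,0),onz(a,105,215,-150))
E
```

```text
scene [   -8.8 -1090.6   636.5] [ 0.5  0.7 -0.5]
side [ 352.8 -944.2  536.3] [ 0.2  0.8 -0.6]
wrist [127.  590.6 373.3] [ 0.3 -0.1 -1. ]
[ 193.3 -178.9    0. ] [ 148.6   35.1 -150. ]
```

{"fn": "carry_out", "kwargs": {
  "increments": [
    [[0,-0.045,-0.02],[0,0,0],0],
    [[0,-0.045,-0.02],[0,0,0],0],
    [[0,-0.04,-0.02],[0,0,0],0],
    [[0,-0.02,0],[0,0,0],0]
  ]
}}

```text
time: 0.95
tool_pos: [141.6, 422.1, 258.1]
tcp_rot: [-179.1, -0.1, 161.4]
ft_force: [0.7, 0.6, 1.2]
finger_gap: 85.8
```

{"fn": "carry_out", "kwargs": {
  "increments": [
    [[-0.048,0,0],[0,0,0.115],0],
    [[-0.048,0,0],[0,0,0.115],0],
    [[-0.048,0,0],[0,0,0.115],0],
    [[-0.048,0,0],[0,0,0.115],0],
    [[-0.048,0,0],[0,0,0.115],0],
    [[-0.048,0,0],[0,0,0.115],0],
    [[-0.048,0,0],[0,0,0.115],0],
    [[-0.048,0,0],[0,0,0.115],0],
    [[-0.048,0,0],[0,0,0.115],0],
    [[-0.048,0,0],[0,0,0.115],0]
  ]
}}

```text
time: 1.95
tool_pos: [446.6, 71.6, 263.5]
tcp_rot: [180.0, 0.3, 93.8]
ft_force: [1.7, 0.6, 0.3]
finger_gap: 85.2
```

```bash
python3 - <<'E'
from h import *
s=r.snapshot("wrist"); cv2.imwrite("pics/w1.png",s["image"])
import pickle; pickle.dump(s,open("w1.pkl","wb")); print(r.sense()["tool_pos"],r.sense()["qd"].max())
E
```

```text
[447.51052617  64.30768754 263.46451069] 6.773488727114301
```

View pics/w1.png

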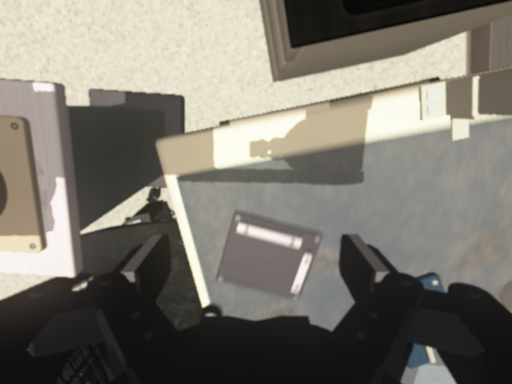

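```bash
python3 - <<'E'
from h import *
s=r.snapshot("wrist"); s=r.snapshot("wrist")
import pickle; pickle.dump(s,open("w1.pkl","wb")); print(r.sense()["tool_pos"],abs(r.sense()["qd"]).max())
c=s["image"][200:310,205:335]; cv2.imwrite("pics/w1z.png",cv2.resize(c,None,fx=5,fy=5,interpolation=cv2.INTER_CUBIC))
E
```

```text
[446.42508373  70.62224442 263.42421409] 4.605846950940032
```

View pics/w1z.png

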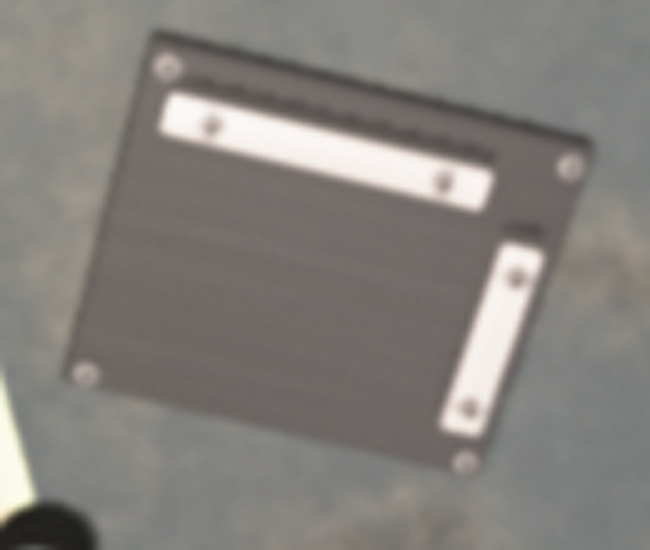

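```bash
python3 - <<'E'
from h import *
import pickle; s=pickle.load(open("w1.pkl","rb"))
np.set_printoptions(precision=1,suppress=True)
W=lambda u,v,z:onz(s,205+u/5-.4,200+v/5-.4,z)[:2]
c=np.array([W(155,33,10),W(594,147,10),W(487,470,10),W(66,378,10)])
print(c,np.linalg.norm(np.roll(c,-1,0)-c,axis=1),c.mean(0))
ex=(c[1]-c[0])+(c[2]-c[3]); print("yaw",np.degrees(np.arctan2(ex[1],ex[0])))
ey=(c[0]-c[3])+(c[1]-c[2]); print("yaw",np.degrees(np.arctan2(-ey[0],ey[1])))
f=np.array([W(160,133,26),W(482,211,26)]);g=np.array([W(507,240,26),W(440,432,26)])
print(f,g,np.degrees(np.arctan2(*(f[1]-f[0])[::-1])),np.linalg.norm(f[1]-f[0]),np.linalg.norm(g[1]-g[0]))
for z in (10,26): print([W(440,432,z)])
A=np.stack([f[1]-f[0],-(g[1]-g[0])],1);t=np.linalg.solve(A,g[0]-f[0]);print("corner",f[0]+t[0]*(f[1]-f[0]))
y=np.arctan2(*(ex[::-1]));R=np.array([[np.cos(y),-np.sin(y)],[np.sin(y),np.cos(y)]])
print("corner from plate",c.mean(0)+R@[50,40])
print("fence in nest",(f-c.mean(0))@R,"end",(g-c.mean(0))@R)
E
```

```text
[[ 421.2  -10.7]
 [ 564.4  -41.1]
 [ 542.7 -163.5]
 [ 396.3 -136.1]] [146.4 124.3 149.  127.8] [481.1 -87.9]
yaw -11.268600148113329
yaw -10.677880461239171
[[424.9 -37.8]
 [527.4 -58.2]] [[ 536.3  -67.7]
 [ 521.9 -138.6]] -11.244947458667097 104.42720143289776 72.37315845243596
[array([ 525. , -149.5])]
[array([ 521.9, -138.6])]
corner [537.8 -60.2]
corner from plate [538.  -58.4]
fence in nest [[-64.9  38.1]
 [ 39.5  38.2]] end [[ 50.2  30.6]
 [ 49.8 -41.8]]
```

```bash
python3 - <<'E'
import numpy as np
for k in range(12):
    y=np.radians(93.8-7.8*k); d=np.array([4,-38.])
    print(k,round(np.cos(y)*d[0]+np.sin(y)*d[1]),round(np.sin(y)*d[0]-np.cos(y)*d[1]))
E
```

```text
0 -38 1
1 -38 7
2 -36 12
3 -34 17
4 -32 21
5 -29 25
6 -25 29
7 -21 32
8 -16 35
9 -12 36
10 -6 38
11 -1 38
```

{"fn": "carry_out", "kwargs": {
  "increments": [
    [[-0.038,0.001,0],[0,0,0.136],0],
    [[-0.038,0.007,0],[0,0,0.136],0],
    [[-0.036,0.012,0],[0,0,0.136],0],
    [[-0.034,0.017,0],[0,0,0.136],0],
    [[-0.032,0.021,0],[0,0,0.136],0],
    [[-0.029,0.025,0],[0,0,0.136],0],
    [[-0.025,0.029,0],[0,0,0.136],0],
    [[-0.021,0.032,0],[0,0,0.136],0],
    [[-0.016,0.035,0],[0,0,0.136],0],
    [[-0.012,0.036,0],[0,0,0.136],0],
    [[-0.006,0.038,0],[0,0,0.136],0],
    [[-0.001,0.038,0],[0,0,0.136],0]
  ]
}}

```text
time: 3.3
tool_pos: [500.2, -381.3, 266.7]
tcp_rot: [-180.0, -0.4, -1.0]
ft_force: [0.6, 0.5, -0.2]
finger_gap: 85.4
```

{"fn": "carry_out", "kwargs": {
  "increments": [
    [[0,0,0],[0,0,0],0],
    [[0,0,0],[0,0,0],0],
    [[0,0,0],[0,0,0],0]
  ]
}}

```text
time: 3.6
tool_pos: [502.1, -381.4, 264.4]
tcp_rot: [-179.9, -0.3, -1.0]
ft_force: [0.5, -1.2, -0.4]
finger_gap: 85.3
```

```bash
python3 - <<'E'
from h import *
s=r.snapshot("wrist"); cv2.imwrite("pics/w2.png",s["image"])
import pickle; pickle.dump(s,open("w2.pkl","wb")); print(r.sense()["tool_pos"],r.sense()["tcp_rot"],abs(r.sense()["qd"]).max())
E
```

```text
[ 502.1857739  -381.11006112  264.62156916] [-179.87682223   -0.34764202   -0.94813219] 0.8142686587971323
```

View pics/w2.png

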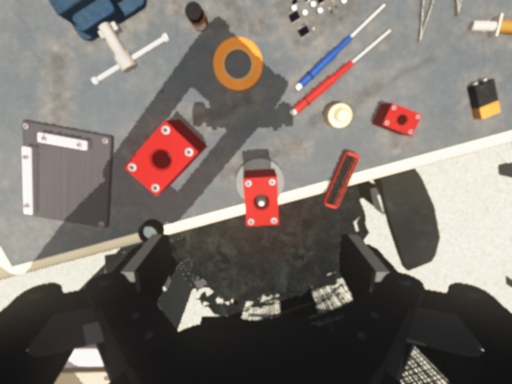

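```bash
python3 - <<'E'
from h import *
import pickle; s=pickle.load(open("w2.pkl","rb"))
c=s["image"][140:240,215:315]; cv2.imwrite("pics/w2z.png",cv2.resize(c,None,fx=6,fy=6,interpolation=cv2.INTER_CUBIC))
E
```

```text
(no output)
```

View pics/w2z.png

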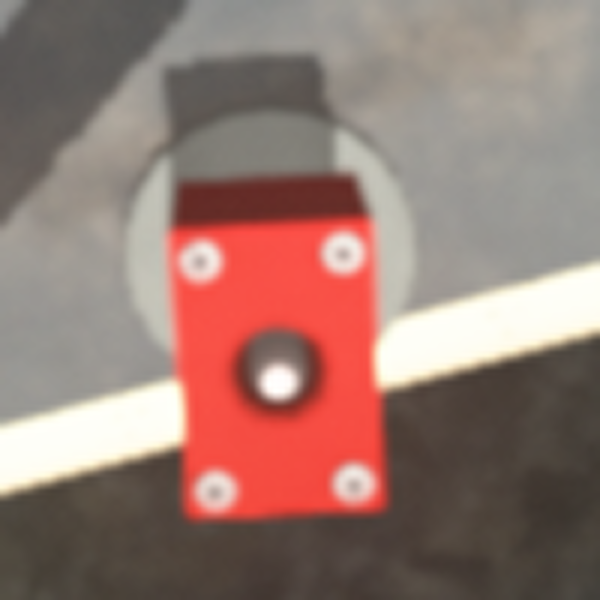

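```bash
python3 - <<'E'
from h import *
import pickle; s=pickle.load(open("w2.pkl","rb"))
np.set_printoptions(precision=1,suppress=True)
W=lambda u,v,z:onz(s,215+u/6-.42,140+v/6-.42,z)[:2]
for q in ([(170,229),(372,216),(386,511),(186,520)],[(201,261),(343,253),(354,485),(215,492)]):
    c=np.array([W(*p,112) for p in q]);print(c,np.linalg.norm(np.roll(c,-1,0)-c,axis=1),c.mean(0))
    ex=(c[0]-c[3])+(c[1]-c[2]); print("yaw",np.degrees(np.arctan2(ex[1],ex[0])))
    ey=(c[0]-c[1])+(c[3]-c[2]); print("yaw",np.degrees(np.arctan2(-ey[0],ey[1])))
print("bore",W(279,370,112),"tip",W(278,382,118))
n=np.array([onz(s,*p,10)[:2] for p in [(23,120),(113,136),(109,226),(24,213)]]);print(n,n.mean(0))
E
```

```text
[[ 496.8 -367. ]
 [ 498.7 -406.3]
 [ 437.4 -409.3]
 [ 436.1 -368.5]] [39.3 61.4 40.7 60.7] [ 467.2 -387.8]
yaw 2.1430397173596756
yaw 2.2902339153945714
[[ 490.3 -372.9]
 [ 491.4 -400.6]
 [ 443.1 -402.8]
 [ 442.1 -374.6]] [27.8 48.4 28.2 48.2] [ 466.7 -387.7]
yaw 2.2883232159607476
yaw 2.2305791431686717
bore [ 467.8 -387.9] tip [ 467.2 -387.5]
[[ 565.4  -45.3]
 [ 540.6 -172.1]
 [ 398.6 -144.7]
 [ 423.   -13.9]] [481.9 -94. ]
```

{"fn": "carry_out", "kwargs": {
  "increments": [
    [[-0.018,0.004,0.03],[0,0,-0.03],0],
    [[-0.017,0.003,0.03],[0,0,-0.025],0],
    [[0,0,0.03],[0,0,0],0],
    [[0,0,0.0],[0,0,0],0],
    [[0,0,0.0],[0,0,0],0]
  ]
}}

```text
time: 4.15
tool_pos: [470.9, -382.3, 176.9]
tcp_rot: [179.8, -0.7, 3.1]
ft_force: [-0.2, 0.2, 0.2]
finger_gap: 85.5
```

{"fn": "carry_out", "kwargs": {
  "increments": [
    [[-0.003,0.005,0.03],[0,-0.012,0.016],0],
    [[0,0,0.03],[0,0,0],0],
    [[0,0,0.02],[0,0,0],0],
    [[0,0,0],[0,0,0],0],
    [[0,0,0],[0,0,0],0]
  ]
}}

```text
time: 4.65
tool_pos: [476.3, -389.9, 108.3]
tcp_rot: [179.2, -0.7, 2.5]
ft_force: [-0.2, 0.4, 0.2]
finger_gap: 85.2
```

{"fn": "carry_out", "kwargs": {
  "increments": [
    [[-0.009,-0.002,0.015],[0.012,-0.012,0],0],
    [[0,0,0.008],[0,0,0],0],
    [[0,0,0],[0,0,0],0],
    [[0,0,0],[0,0,0],0]
  ]
}}

```text
time: 5.05
tool_pos: [469.3, -390.4, 89.1]
tcp_rot: [179.6, -0.2, 2.6]
ft_force: [0.2, -0.2, -0.0]
finger_gap: 85.6
```

```bash
python3 - <<'E'
from h import *
for i in range(3):
  s=r.snapshot("wrist"); q=r.sense(); print(q["tool_pos"],q["tcp_rot"],abs(q["qd"]).max())
cv2.imwrite("pics/w3.png",s["image"])
E
```

```text
[ 469.36503765 -390.34997038   89.14117894] [179.60191104  -0.2339947    2.5643267 ] 0.11641242672992419
[ 469.40667234 -390.39372768   89.22646839] [179.59335475  -0.2388996    2.56709638] 0.14150585109348113
[ 469.44956081 -390.38447813   89.24432822] [179.59181175  -0.24146591   2.56949434] 0.047312356638138
```

View pics/w3.png

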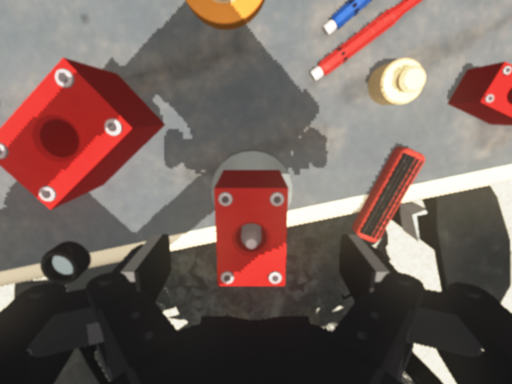

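{"fn": "carry_out", "kwargs": {
  "increments": [
    [[-0.002,-0.003,0.007],[0.006,-0.004,0.005],0],
    [[0,0,0],[0,0,0],0],
    [[0,0,0],[0,0,0],0.4],
    [[0,0,0],[0,0,0],0.6],
    [[0,0,0],[0,0,0],1],
    [[0,0,0],[0,0,0],1],
    [[0,0,0],[0,0,0],1],
    [[0,0,0],[0,0,0],1]
  ],
  "newtons": 50
}}

```text
time: 6.0
tool_pos: [467.6, -387.6, 82.7]
tcp_rot: [179.9, -0.0, 2.3]
ft_force: [-0.2, 0.7, -0.6]
finger_gap: 35.9
```

{"fn": "carry_out", "kwargs": {
  "increments": [
    [[0,0,0],[0,0,0],1],
    [[0,0,0],[0,0,0],1]
  ]
}}

```text
time: 6.2
tool_pos: [467.6, -387.6, 82.6]
tcp_rot: [179.9, -0.0, 2.3]
ft_force: [-0.3, -0.1, 0.3]
finger_gap: 36.0
```

```bash
python3 - <<'E'
from h import *
s=r.snapshot("wrist"); q=r.sense(); print(q["tool_pos"],q["tcp_rot"],abs(q["qd"]).max(),q["finger_gap"],q["ft_force"])
cv2.imwrite("pics/w4.png",s["image"])
E
```

```text
[ 467.56308876 -387.63661675   82.6220286 ] [ 1.79913045e+02 -4.07882463e-02  2.25650136e+00] 0.09282539546484868 36.035936360440765 [ 0.62713226  0.30795697 -0.00200368]
```

View pics/w4.png

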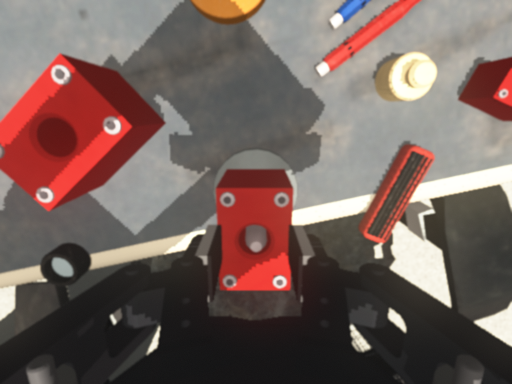

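{"fn": "carry_out", "kwargs": {
  "increments": [
    [[0,0,-0.02],[0,0,0],1],
    [[0,0,-0.02],[0,0,0],1],
    [[0,0,-0.01],[0,0,0],1]
  ]
}}

```text
time: 6.55
tool_pos: [465.4, -385.5, 129.4]
tcp_rot: [-179.8, 0.3, 2.3]
ft_force: [0.1, -0.7, -2.8]
finger_gap: 35.6
```

{"fn": "carry_out", "kwargs": {
  "increments": [
    [[0.002,0.002,-0.02],[0,0,0],1],
    [[0,0,-0.03],[0,0,0],1],
    [[0,0,-0.03],[0,0,0],1],
    [[0,0,0],[0,0,0],1],
    [[0,0,0],[0,0,0],1],
    [[0,0,0],[0,0,0],1]
  ]
}}

```text
time: 7.15
tool_pos: [466.7, -386.4, 208.0]
tcp_rot: [-179.5, 0.5, 2.3]
ft_force: [0.1, 0.0, -2.1]
finger_gap: 35.9
```

```bash
python3 - <<'E'
from h import *
s=r.snapshot("side"); q=r.sense(); print(q["tool_pos"],q["tcp_rot"],q["finger_gap"],q["ft_force"])
cv2.imwrite("pics/s5.png",cv2.resize(s["image"][100:300,120:380],None,fx=3,fy=3))
E
```

```text
[ 466.32397643 -385.99941986  207.24384454] [-179.46821444    0.519926      2.26230286] 35.53308127360759 [ 0.088616   -0.29981879 -3.2404609 ]
```

View pics/s5.png

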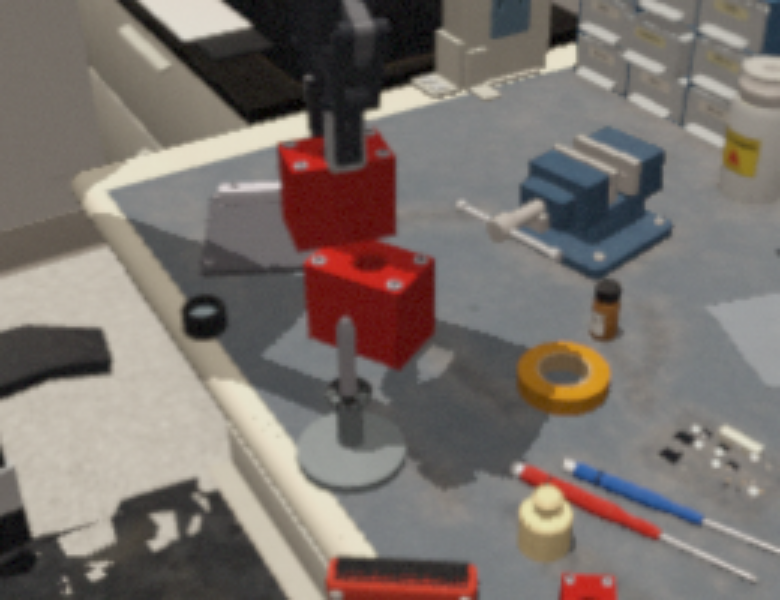

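{"fn": "carry_out", "kwargs": {
  "increments": [
    [[-0.006,-0.03,0],[0,0,0.04],1],
    [[-0.007,-0.037,0],[0,0,0.05],1],
    [[-0.009,-0.037,0],[0,0,0.05],1],
    [[-0.01,-0.037,0],[0,0,0.05],1],
    [[-0.01,-0.037,0],[0,0,0.045],1],
    [[0,0,0],[0.01,0.009,0],1],
    [[0,0,0],[0,0,0],1],
    [[0,0,0],[0,0,0],1]
  ]
}}

```text
time: 8.0
tool_pos: [427.5, -196.5, 195.0]
tcp_rot: [-178.5, 1.2, -11.8]
ft_force: [1.2, -0.5, -3.6]
finger_gap: 35.8
```

```bash
python3 - <<'E'
from h import *
for i in range(3):
  s=r.snapshot("wrist"); q=r.sense(); print(q["tool_pos"],q["tcp_rot"],abs(q["qd"]).max(),q["finger_gap"],q["ft_force"])
import pickle; pickle.dump(s,open("w6.pkl","wb"))
cv2.imwrite("pics/w6.png",s["image"])
E
```

```text
[ 427.55208519 -196.7512156   194.96113206] [-178.5336731     1.19636647  -11.84053634] 0.7885693218820339 35.730541043658356 [ 0.19748463 -0.1986111  -1.85483578]
[ 427.68504632 -197.03264357  195.1955897 ] [-178.54037959    1.18120944  -11.87284116] 0.7062619779189087 35.86710013894942 [-0.20154624  0.97208109 -2.57216732]
[ 427.83944757 -197.16244062  195.44363621] [-178.54533969    1.15830046  -11.88677096] 0.3928476676090579 35.831367255288725 [-0.18074337  0.80461292 -2.64613763]
```

View pics/w6.png

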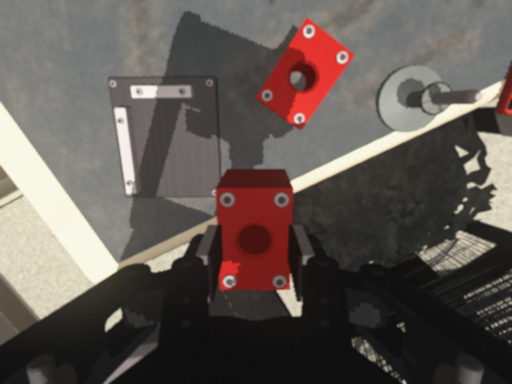

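```bash
python3 - <<'E'
from h import *
import pickle; s=pickle.load(open("w6.pkl","rb"))
c=s["image"][65:205,95:235]; cv2.imwrite("pics/w6z.png",cv2.resize(c,None,fx=4,fy=4,interpolation=cv2.INTER_CUBIC))
E
```

```text
(no output)
```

View pics/w6z.png

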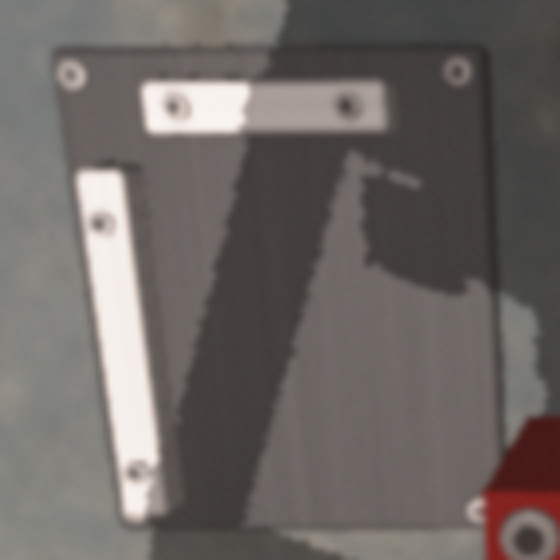

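```bash
python3 - <<'E'
from h import *
import pickle; s=pickle.load(open("w6.pkl","rb"))
np.set_printoptions(precision=1,suppress=True)
W=lambda u,v,z:onz(s,95+u/4-.375,65+v/4-.375,z)[:2]
A,B,D=W(52,50,10),W(485,45,10),W(122,527,10)  # A:+x+y, B:+x-y, D:-x+y
print(A,B,D,np.linalg.norm(A-B),np.linalg.norm(A-D)); c=(B+D)/2
y=np.arctan2(*(A-D)[::-1]);y2=np.arctan2(*(A-B)[::-1])-np.pi/2;print("c",c,np.degrees([y,y2]))
R=np.array([[np.cos(y),-np.sin(y)],[np.sin(y),np.cos(y)]])
print("corner",c+R@[50,40])
f=np.array([W(125,170,26),W(155,490,26)]);g=np.array([W(150,132,26),W(387,130,26)]);g2=np.array([W(150,132,10),W(387,130,10)])
for h in (f,g,g2): print(h,(h-c)@R)
E
```

```text
[565.2 -44.1] [ 540.  -169.4] [420.8 -14.8] 127.80826267805462 147.29369312614278
c [480.4 -92.1] [-11.5 -11.3]
corner [537.4 -62.8]
[[527.1 -61.2]
 [433.7 -38.2]] [[ 39.6  39.6]
 [-56.5  43.5]]
[[ 535.5  -71.8]
 [ 522.  -138.6]] [[ 49.9  30.9]
 [ 50.  -37.3]]
[[ 537.4  -65. ]
 [ 523.3 -134.9]] [[ 50.5  37.9]
 [ 50.5 -33.5]]
```

{"fn": "carry_out", "kwargs": {
  "increments": [
    [[0.009,-0.03,0],[-0.012,0.01,-0.005],1],
    [[0.009,-0.03,0.01],[-0.012,0.01,-0.005],1],
    [[0.009,-0.03,0.02],[0,0,0],1],
    [[0.009,-0.03,0.02],[0,0,0],1],
    [[0,0,0.02],[0,0,0],1],
    [[0,0,0],[0,0,0],1],
    [[0,0,0],[0,0,0],1],
    [[0,0,0],[0,0,0],1]
  ]
}}

```text
time: 8.95
tool_pos: [492.0, -90.3, 126.0]
tcp_rot: [179.9, -0.2, -11.9]
ft_force: [0.4, 0.2, -2.1]
finger_gap: 35.8
```

{"fn": "carry_out", "kwargs": {
  "increments": [
    [[-0.006,-0.002,0.02],[0,0,-0.008],1],
    [[0,0,0.02],[0,0,0],1],
    [[0,0,0.02],[0,0,0],1],
    [[0,0,0.01],[0,0,0],1],
    [[0,0,0],[0,0,0],1],
    [[0,0,0],[0,0,0],1],
    [[0,0,0],[0,0,0],1]
  ]
}}

```text
time: 9.65
tool_pos: [493.0, -93.8, 64.2]
tcp_rot: [179.8, -1.1, -11.8]
ft_force: [-0.1, 0.2, -1.8]
finger_gap: 36.2
```

```bash
python3 - <<'E'
from h import *
for n in("side","wrist"):
  s=r.snapshot(n); q=r.sense(); print(q["tool_pos"],q["tcp_rot"],abs(q["qd"]).max(),q["finger_gap"],q["ft_force"])
  cv2.imwrite(f"pics/{n}7.png",s["image"] if n=="wrist" else cv2.resize(s["image"][100:250,130:330],None,fx=4,fy=4))
E
```

```text
[493.33288022 -93.86623237  64.47022108] [179.76909491  -1.09943186 -11.79776941] 0.31740398855518565 35.85120290340009 [ 0.07510895 -0.36870657 -2.62566806]
[493.29523484 -93.78941158  64.35477509] [179.7701254   -1.09789829 -11.79117652] 0.38904128384201747 35.545236274530424 [ 0.26537274 -0.36729462 -2.50023416]
```

View pics/side7.png

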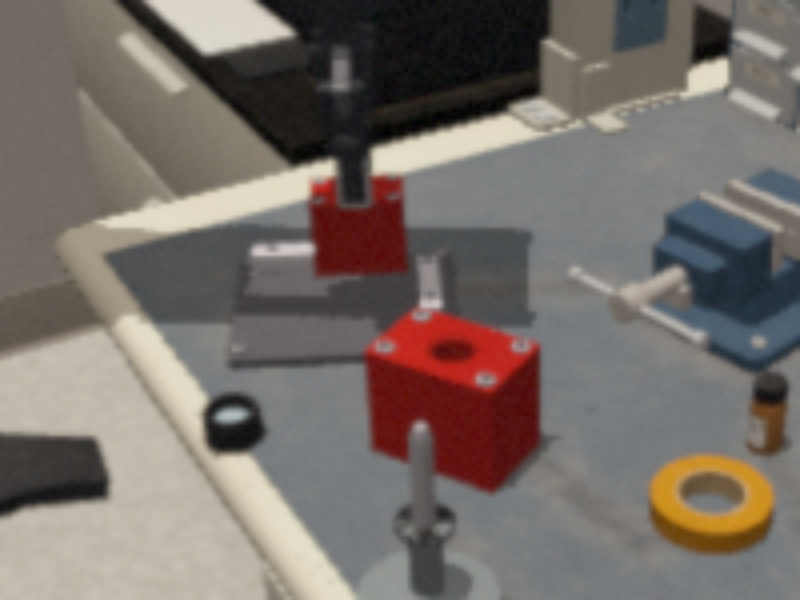

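View pics/wrist7.png

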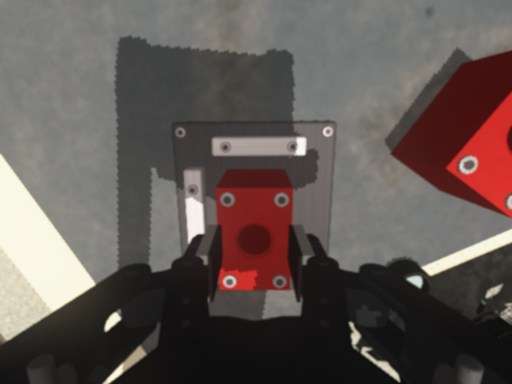

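{"fn": "carry_out", "kwargs": {
  "increments": [
    [[-0.004,-0.002,0.008],[0,-0.01,-0.005],1],
    [[-0.004,-0.002,0.008],[0,-0.008,-0.005],1],
    [[0,0,0],[0,0,0],1],
    [[0,0,0],[0,0,0],1]
  ]
}}

```text
time: 10.15
tool_pos: [486.5, -87.8, 47.8]
tcp_rot: [179.8, -0.1, -11.1]
ft_force: [0.7, 0.2, -2.6]
finger_gap: 35.6
```

{"fn": "carry_out", "kwargs": {
  "increments": [
    [[0,0,0.007],[0,0,0],1],
    [[0,0,0.004],[0,0,0],1],
    [[0,0,0],[0.003,0,0.003],1],
    [[0,0,0],[0,0,0],1]
  ]
}}

```text
time: 10.55
tool_pos: [486.2, -87.6, 35.3]
tcp_rot: [180.0, -0.0, -11.3]
ft_force: [0.2, -0.0, -2.7]
finger_gap: 35.6
```

{"fn": "carry_out", "kwargs": {
  "increments": [
    [[0,0,0.0015],[0,0,0],1],
    [[0,0,0.001],[0,0,0],1],
    [[0,0,0],[0,0,0],1]
  ]
}}

```text
time: 10.85
tool_pos: [486.5, -87.9, 33.0]
tcp_rot: [179.9, -0.0, -11.3]
ft_force: [-0.5, -0.2, -2.2]
finger_gap: 36.0
```

{"fn": "carry_out", "kwargs": {
  "increments": [
    [[0,0,0.001],[0,0,0],1],
    [[0,0,0.001],[0,0,0],1],
    [[0,0,0],[0,0,0],1]
  ]
}}

```text
time: 11.15
tool_pos: [487.7, -88.4, 32.9]
tcp_rot: [179.9, -0.2, -11.3]
ft_force: [-0.2, -0.3, -2.2]
finger_gap: 36.0
```

{"fn": "carry_out", "kwargs": {
  "increments": [
    [[0,0,0.002],[0,0,0],1],
    [[0,0,0.001],[0,0,0],1]
  ]
}}

```text
time: 11.35
tool_pos: [489.2, -89.1, 32.5]
tcp_rot: [179.9, -0.3, -11.3]
ft_force: [-3.0, 1.1, 5.9]
finger_gap: 36.1
```

{"fn": "carry_out", "kwargs": {
  "increments": [
    [[0,0,0.002],[0,0,0],1],
    [[0,0,0.001],[0,0,0],1]
  ]
}}

```text
time: 11.55
tool_pos: [491.0, -89.6, 32.5]
tcp_rot: [179.9, -0.5, -11.3]
ft_force: [-1.8, 1.2, 3.8]
finger_gap: 35.7
```

{"fn": "carry_out", "kwargs": {
  "increments": [
    [[0,-0.003,0],[0,-0.007,0],1],
    [[0,-0.003,0],[0,0,0],1],
    [[0,-0.003,0],[0,0,0],1],
    [[0,-0.002,0],[0,0,0],1],
    [[0,-0.001,0],[0,0,0],1],
    [[0,0,0],[0,0,0],1]
  ]
}}

```text
time: 12.15
tool_pos: [494.3, -77.3, 32.8]
tcp_rot: [179.8, -0.2, -11.3]
ft_force: [-0.4, -2.1, 0.5]
finger_gap: 35.8
```

{"fn": "carry_out", "kwargs": {
  "increments": [
    [[0,-0.0015,0.001],[0,0,0],1],
    [[0,-0.0015,0.001],[0,0,0],1],
    [[0,0,0],[0,0,0],1]
  ]
}}

```text
time: 12.45
tool_pos: [496.3, -75.6, 32.9]
tcp_rot: [179.7, -0.4, -11.3]
ft_force: [-0.3, -0.1, -2.9]
finger_gap: 35.8
```

{"fn": "carry_out", "kwargs": {
  "increments": [
    [[-0.001,-0.002,0.002],[0.005,-0.005,0],1],
    [[-0.001,-0.002,0.002],[0,0,0],1],
    [[0,-0.001,0.001],[0,0,0],1]
  ]
}}

```text
time: 12.75
tool_pos: [498.2, -73.8, 32.7]
tcp_rot: [179.7, -0.4, -11.3]
ft_force: [-8.3, -3.7, 10.4]
finger_gap: 35.4
```

{"fn": "carry_out", "kwargs": {
  "increments": [
    [[0,0,0],[0,0,0],1]
  ]
}}

```text
time: 12.85
tool_pos: [498.1, -74.0, 32.9]
tcp_rot: [179.7, -0.4, -11.3]
ft_force: [0.1, 0.3, -3.3]
finger_gap: 35.5
```

```bash
cat > st.py <<'E'
from h import *
np.set_printoptions(precision=1,suppress=True)
q=r.sense();y=np.radians(-11.3);ex=np.array([np.cos(y),np.sin(y)]);ey=np.array([-ex[1],ex[0]])
p=q["tool_pos"][:2]-[504.3,-75.7];f=q["ft_force"]
print(q["time"],q["tool_pos"],q["tcp_rot"],"nest p-home",p@ex,p@ey,"F nest",f[:2]@ex,f[:2]@ey,f[2],q["wrist_torque"],q["finger_gap"])
E
python3 st.py; python3 - <<'E'
from h import *
for n in("side","wrist"):
  s=r.snapshot(n)
  cv2.imwrite(f"pics/{n}8.png",cv2.resize(s["image"][90:310,150:350],None,fx=2.7,fy=2.7,interpolation=cv2.INTER_CUBIC) if n=="wrist" else cv2.resize(s["image"][120:200,170:270],None,fx=7,fy=7,interpolation=cv2.INTER_CUBIC))
E
python3 st.py
```

```text
12.85 [498.1 -74.   32.9] [179.7  -0.4 -11.3] nest p-home -6.453055961369281 0.4341126425920315 F nest 0.019851897368219996 0.2973313153691625 -3.3113330452843703 [0. 0. 0.] 35.54975761047594
12.95 [498.2 -74.   32.8] [179.7  -0.4 -11.3] nest p-home -6.301647832063312 0.48445397872899415 F nest -0.5326509922240079 -2.616907877524774 2.7175136887015148 [-0.3  0.3 -0. ] 36.02006849198362
```

View pics/side8.png

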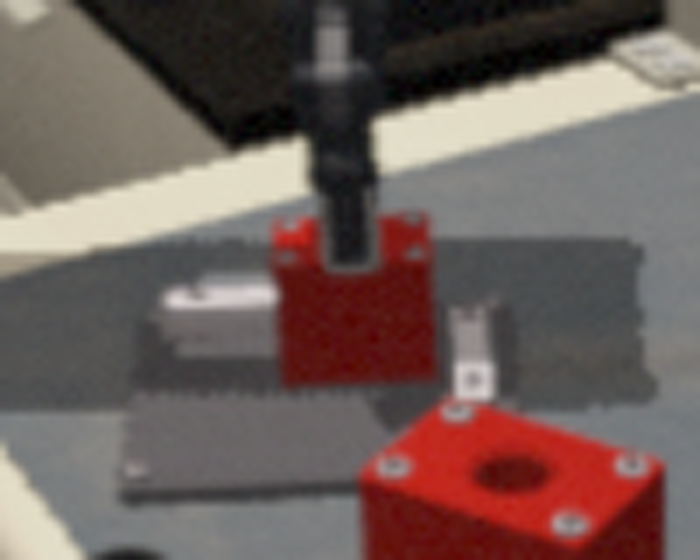

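View pics/wrist8.png

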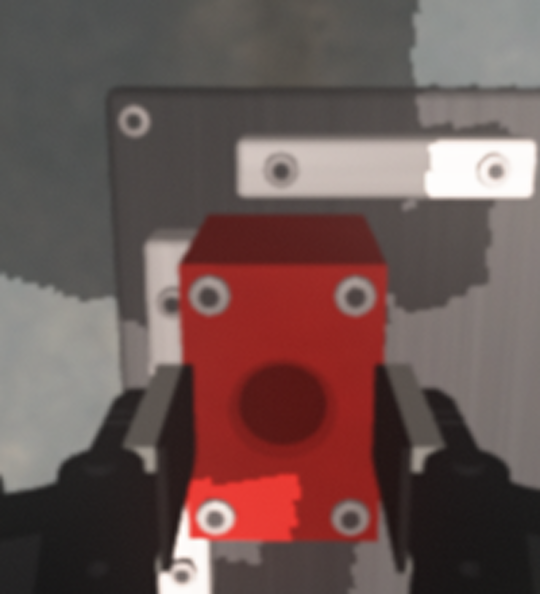

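{"fn": "carry_out", "kwargs": {
  "increments": [
    [[0.0015,-0.0015,0.001],[0.003,-0.005,0],1],
    [[0.0015,-0.0015,0.001],[0,0,0],1],
    [[0.0015,-0.001,0.001],[0,0,0],1]
  ]
}}

```text
time: 13.25
tool_pos: [501.9, -74.6, 32.7]
tcp_rot: [179.5, 0.0, -11.3]
ft_force: [-7.6, -3.5, 14.6]
finger_gap: 35.7
```

```bash
python3 st.py
```

```text
13.25 [501.9 -74.6  32.7] [179.5   0.  -11.3] nest p-home -2.5941764348593197 0.6351862502400795 F nest -6.7980968126969845 -4.926748873845546 14.605315187719532 [-0.6  1.5 -0. ] 35.731856693466355
```

{"fn": "carry_out", "kwargs": {
  "increments": [
    [[0.001,-0.0005,0],[0.008,0,0],1],
    [[0.001,-0.001,0],[0,0,0],1],
    [[0.001,-0.001,0],[0,0,0],1]
  ]
}}

```text
time: 13.55
tool_pos: [503.4, -74.7, 33.0]
tcp_rot: [179.8, 0.3, -11.3]
ft_force: [-8.4, -4.8, 8.9]
finger_gap: 36.1
```

```bash
python3 st.py
```

```text
13.55 [503.4 -74.7  33. ] [179.8   0.3 -11.3] nest p-home -1.0448130345702806 0.7659292159106011 F nest -7.251706949262514 -6.338577886971666 8.894633239849586 [-1.   1.4  0. ] 36.13847716543842
```

{"fn": "carry_out", "kwargs": {
  "increments": [
    [[0.0015,-0.001,0],[0.003,0.004,0],1],
    [[0.0015,-0.001,0],[0,0,0],1],
    [[0.0015,-0.001,0],[0,0,0],1]
  ]
}}

```text
time: 13.85
tool_pos: [505.2, -75.1, 33.1]
tcp_rot: [179.7, 0.4, -11.3]
ft_force: [-12.1, -5.2, 13.5]
finger_gap: 35.7
```

```bash
python3 st.py
```

```text
13.85 [505.2 -75.1  33.1] [179.7   0.4 -11.3] nest p-home 0.8050553880281348 0.783341286470394 F nest -10.87609437857747 -7.5204360923076825 13.492228600363742 [-0.8  2.2 -0. ] 35.65017647310936
```

{"fn": "carry_out", "kwargs": {
  "increments": [
    [[0.002,-0.002,-0.0005],[0.003,0.004,0],1],
    [[0.002,-0.002,-0.0005],[0,0,0],1]
  ]
}}

```text
time: 14.05
tool_pos: [505.4, -74.9, 33.4]
tcp_rot: [179.5, 0.7, -11.4]
ft_force: [-14.1, -9.9, 10.0]
finger_gap: 35.6
```

```bash
python3 st.py; python3 - <<'E'
from h import *
for n in("side","wrist"):
  s=r.snapshot(n)
  cv2.imwrite(f"pics/{n}9.png",cv2.resize(s["image"][90:310,150:350],None,fx=2.7,fy=2.7,interpolation=cv2.INTER_CUBIC) if n=="wrist" else cv2.resize(s["image"][120:200,170:270],None,fx=7,fy=7,interpolation=cv2.INTER_CUBIC))
E
python3 st.py
```

```text
14.05 [505.4 -74.9  33.4] [179.5   0.7 -11.4] nest p-home 0.9551661390685284 1.030099703594568 F nest -11.851905285357445 -12.5035788138741 10.011943603042134 [-1.8  2.4 -0. ] 35.60576184859532
14.15 [505.4 -74.9  33.4] [179.5   0.7 -11.4] nest p-home 0.9595620601008369 1.0191969700570083 F nest -11.96907358526573 -11.833741436824635 10.886062176906576 [-1.7  2.4 -0.1] 35.67083936304906
```

View pics/side9.png

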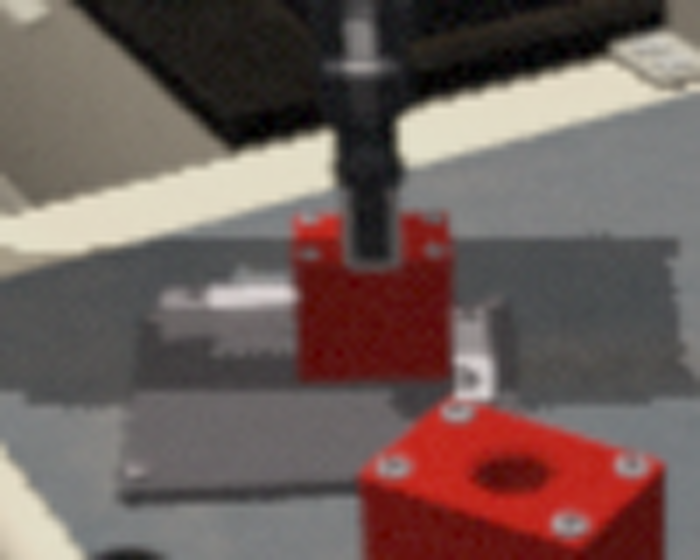

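View pics/wrist9.png

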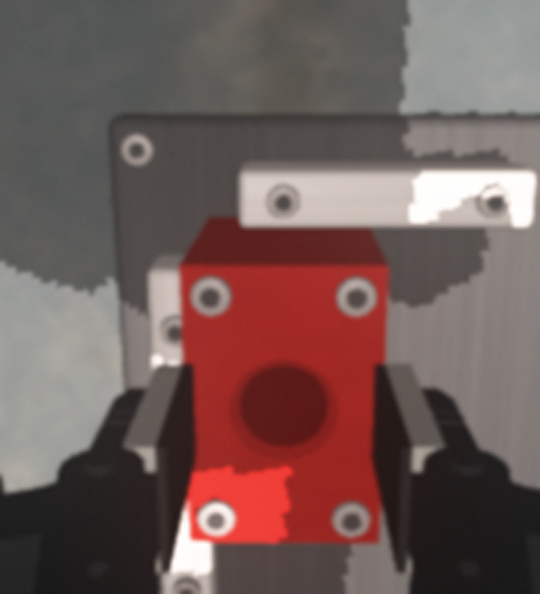

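```bash
python3 - <<'E'
from h import *
for i in range(12): s=r.snapshot("scene")
cv2.imwrite("pics/scene10.png",cv2.resize(s["image"][160:300,170:370],(800,560)))
print(abs(r.sense()["qd"]).max())
E
python3 st.py
```

```text
0.21663008321740138
14.75 [505.4 -74.9  33.4] [179.5   0.7 -11.4] nest p-home 0.9505604571004311 1.04678177186844 F nest -10.889590191339936 -11.674278574917933 10.366008141696925 [-1.7  2.3 -0. ] 35.80264499764053
```

View pics/scene10.png

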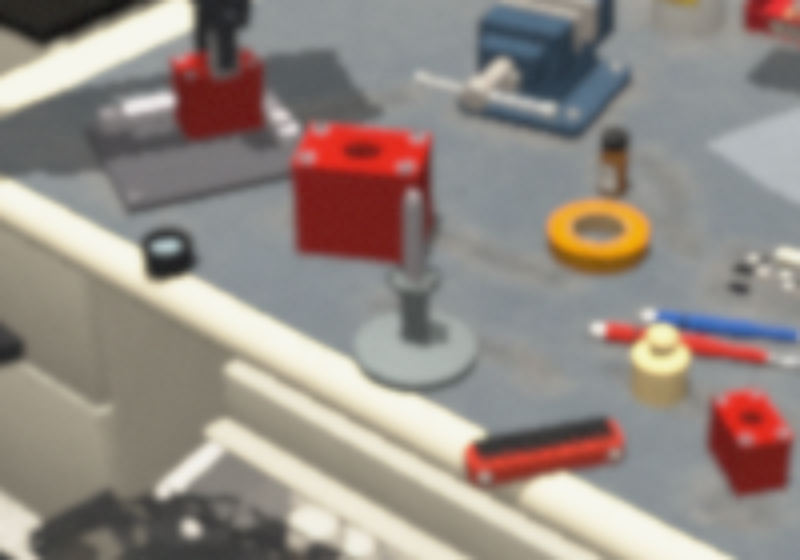

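Steady over 0.7 s, the housing sits in the corner, and the bystanders look unmoved. Handing in.

```bash
python3 -c "
from bench import r; print(r.hand_in())"; python3 st.py
```

```text
the job is handed in; nothing more can be done
None
the job is handed in; nothing more can be done
```

I lifted the 60 × 40 mm housing off the post and set it on the nest floor. I then slid it against the fence and the end stop, and handed in at about 14.8 s of the 46 s while still gripping and pressing it.

**Last checks, held steady for 0.7 s before handing in:**
- **Pressing force:** the wrist read about 11 N towards the end stop, 12 N towards the fence and 10 N off the floor. Friction could account for at most about 5 N of each sideways reading, so each stop should carry more than 2 N.
- **Position:** the tool was within about 1 mm of the expected home point in nest x and y. That is relative to my estimate of the corner, which varied by a few mm between pictures.
- **Height and tilt:** the tool was about 0.8 mm above the height I expected from the lift and tilted about 0.9°. Both are inside the limits. The tool's yaw matched the nest's to about 0.1°.
- **Pictures:** the wrist and side views showed no visible gap at the end stop. In the scene view all five bystanders were where they started.

**Disagreements:** the gripper read 36 mm on the 40 mm wide housing, but the grip held without slipping. I couldn't read the contact forces on the stops directly, so those are inferred from the wrist force. The hand-in gave no verdict.

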